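# Make up two bearing kits on their carriers

### The job

Make up the two bearing kits on the grey carriers: over the post of the carrier that holds the flanged housing, thread the large open ball bearing and then the round slotted locknut on top of it; over the post of the carrier that holds the plain cylindrical housing, thread the spacer sleeve and then the small sealed bearing on top of it, and stand the stub shaft upright in that same carrier's empty round recess. Let each part down until it lies flat on its seat rather than dropping it, and leave both housings and the spare hexagon nut where they are.

Things in the scene. Friction and masses are not known exactly. Their poses are not given: they have to be found in the camera images.
- large_bearing: Large open ball bearing lying flat on the bench, bright steel with brass cage and visible balls: outside diameter 55 mm, bore 30 mm, 13 mm high. Origin: centre of the underside, z up along its axis.
- locknut: Round locknut lying flat on the bench, dark steel with six slots round its rim: outside diameter 46 mm, bore 28 mm, 14 mm high. Origin: centre of the underside, z up along its axis.
- spacer: Plain spacer sleeve standing on end, aluminium tube: outside diameter 36 mm, bore 26 mm, 22 mm high. Origin: centre of the underside, z up along its axis.
- small_bearing: Small sealed ball bearing lying flat on the bench, steel rings with a black seal between: outside diameter 40 mm, bore 22 mm, 14 mm high. Origin: centre of the underside, z up along its axis.
- shaft: Stepped steel stub shaft standing upright on its round foot: foot 44 mm across and 8 mm high, then a stem 24 mm in diameter up to 52 mm, then a journal 16 mm in diameter up to 68 mm. Origin: centre of the foot's underside, z up along its axis.
- hex_nut: Spare hexagon nut lying flat on the bench, steel: 46 mm across flats (53 mm across corners), bore 28 mm, 20 mm high. In neither kit: it stays where it lies. Origin: centre of the underside.
- carrier_flanged: Grey plate 250 (own x) x 120 x 20 mm, fixed, left or right of the stock, holding the flanged housing (carriers are otherwise alike). Origin: centre of underside, z up. On it along x, all at y = 0: seat 86 mm across at x = -75 mm (filled); steel post at x = +12 mm, 10 mm thick, from z = 20 to 66 mm, top 5 mm tapered; empty round recess at x = +85 mm, 60 mm across, 6 mm deep, floor at z = 14 mm.
- carrier_plain: Grey plate 250 (own x) x 120 x 20 mm, fixed, left or right of the stock, holding the plain housing (carriers are otherwise alike). Origin: centre of underside, z up. On it along x, all at y = 0: seat 86 mm across at x = -75 mm (filled); steel post at x = +12 mm, 10 mm thick, from z = 20 to 66 mm, top 5 mm tapered; empty round recess at x = +85 mm, 60 mm across, 6 mm deep, floor at z = 14 mm.
- flanged_housing: Steel bearing housing standing loose in a carrier's seat: round bolt flange 80 mm across and 10 mm thick with six bolt holes, boss 50 mm in diameter, 55 mm high in all. It stays there. Origin: centre of the underside.
- plain_housing: Steel bearing housing without flange standing loose in a carrier's seat: cylinder 64 mm in diameter with a groove round it, 50 mm high. It stays there. Origin: centre of the underside.
Not all that is in view belongs to the job. Leave any red look-alike of the locknut alone.

How it is judged:
By the outcome, as a careful person would: the job done as asked, in the order asked, and still so for the second after the job is handed in, with the robot touching nothing.
It also fails if it takes over 120 s, if anything falls off the work surface, if the arm or the gripper's body presses on something with over 40 N, if the wrist force passes 120 N, or if a joint passes its speed limit or range.

### The arm

A 6-joint arm with a two-finger parallel gripper is mounted at the origin on the work surface. World frame = base frame: x ahead of the robot, y to its left, z up, the work surface at z = 0. Lengths are in m, angles in rad, forces in N, time in s.
With the tool pointing down it reaches from about 0.275 to 0.75 m from the base axis. Payload 10.2 kg.
Tool frame: the origin (TCP) lies between the finger pads; the fingertips stand 22 mm ahead of it and the grasp point (between the pads) lies 3 mm ahead of it; z points along the fingers, y is the direction in which the jaws open and shut (so a half turn about z gives the same grasp; the last joint's range is limited). The gripper opens to 85 mm and grips with 20 to 120 N. Pads are 22 mm wide; open, the fingers measure 114 mm over their backs; the gripper's body (76 mm by 85 mm) begins 54 mm behind the grasp point. The pads swing forward as they close: fully open they stand 13 mm farther back than shut.
Start: joints at [1.092, 0.313, 1.498, -0, 1.331, -0.223], TCP at [0.133, 0.508, 0.253] pointing down, gripper open.
Joint ranges: [-2.94, 2.94], [-0.97, 2.17], [0.19, 2.56], [-1.23, 4.37], [0.02, 3.11], [-2.88, 2.88]. Speed limits (rad/s): [2.39, 2.39, 3.01, 3.14, 3.14, 3.14].

### API

Orientations are given as a rotation vector (axis times angle).
In Python, from workcell import robot gives the robot as it stands. The module is installed in compiled form; this text tells all that it offers.
- The arm moves only by the tool drive_tool, never from a script. Its argument "steps" is one flat list of numbers, 7 for each row, row after row: the shift along the world's x, y, z in mm, then the turn, a rotation vector about the world's x, y, z in rad, then the finger opening in mm, from 0 to 85.4. A call has 1 to 5 rows; each row is the pose to reach, as a shift and turn from the pose commanded when the call began; what a row does not reach only later rows make up. A row lasts 1/8 s, in which the tool goes at most 62.5 mm and 10.7 degrees, less where a joint would pass 70% of its speed; a pose out of reach is approached as far as the arm can. A call with a gripper value outside its range is refused whole. The fingers move at their own pace and stop on an object; "squeeze" is the grip in N (left out, the last holds). Time passes only in rows, so rows that repeat a pose let the fingers close. It gives the time, the measured TCP pose, the force and the opening at its end, in the units of the state.
- robot.state(): the state, without advancing time (a new reading comes with each control period).
- robot.read_camera(name): name is "scene" or "top" or "wrist"; returns a dict with "image" (480x640x3 uint8, red, green, blue), "mtx" (3x3 intrinsics, pixels), "eye" and "rotation" of the camera in the world. Camera axes: x right, y down, z forward; pixel columns grow to the right and rows downward; lengths in m; the calibration is good to about 2 mm. A picture is of the moment at which its call begins. There is no depth.
- robot.job_done(): hands the job in, once; it reports no verdict.
The state is a dict: "clock": time; "joint_positions": joint angles; "qvel": joint speeds; "effort": joint torques, N m; "position": TCP position; "tcp_rot": TCP orientation; "ft_force": force on the tool from outside, world axes, zero at the start; "wrist_torque": the same for the moment, N m; "finger_gap": opening from 0.0 (shut) to 1.0 (fully open).
Only numpy, scipy, OpenCV 4.12 (cv2) and the standard library are available. Lean on these libraries where they do the work, as an engineer would, in place of code of your own. Each camera call takes 0.05 s, during which the arm holds its last target. There are 200 camera calls.

## Working session

There is one attempt and no reset: what is moved stays moved. The work goes in short steps, Python scripts to look and compute and a tool call to move; the robot and the scene stay as the last step left them, time stands still between calls to the robot, and variables do not carry over. Pictures are saved under pics/ and viewed, about 12 in all and at most 16, crops included, and the job is handed in when it is done.

Besides the shell and the picture viewer there is one more tool, called as name(argument=value, ...) on one line, values as JSON. drive_tool: Moves the arm, as the interface text tells. Its arguments: {"type":"object","properties":{"steps":{"type":"array"},"squeeze":{"type":"number"}},"required":["steps"]}

```bash
mkdir -p pics; cat > h.py <<'E'
import numpy as np, cv2
from workcell import robot
def shot(name,fn=None):
    c=robot.read_camera(name)
    if fn: cv2.imwrite('pics/'+fn,c['image'][:,:,::-1]); np.savez('pics/'+fn[:-4],**c)
    return c
def ray(c,u,v):
    d=np.linalg.inv(c['mtx'])@[u,v,1.]; return np.array(c['eye']),np.array(c['rotation'])@d
def plane(c,u,v,z):
    e,d=ray(c,u,v); return e+d*(z-e[2])/d[2]
def proj(c,p):
    q=np.array(c['mtx'])@(np.array(c['rotation']).T@(np.array(p)-c['eye'])); return q[:2]/q[2]
def tri(c1,p1,c2,p2):
    e1,d1=ray(c1,*p1); e2,d2=ray(c2,*p2)
    t=np.linalg.lstsq(np.c_[d1,-d2],e2-e1,rcond=None)[0]
    a=e1+d1*t[0]; b=e2+d2*t[1]; return (a+b)/2,np.linalg.norm(a-b)
E
python3 - <<'E'
from h import *
print(robot.state())
for n in ('scene','top','wrist'):
    c=shot(n,n+'0.png'); print(n,c['mtx'],c['eye'],c['rotation'])
E
```

```text
{'clock': 0.0, 'joint_positions': array([ 1.09160440e+00,  3.13402808e-01,  1.49847047e+00, -1.23383510e-05,
        1.33096859e+00, -2.23396710e-01]), 'qvel': array([ 0.00135734, -0.00102225,  0.00174517, -0.00117184,  0.00168466,
       -0.00080544]), 'effort': array([-4.58214636e-04, -4.12270832e+01, -2.59736878e+01, -2.35319721e-04,
        4.19833028e-03, -1.02887725e-07]), 'position': array([0.13273362, 0.50769876, 0.25274663]), 'tcp_rot': array([-4.00649608e-01, -3.11551774e+00,  1.84865683e-03]), 'ft_force': array([-0.13644306, -0.06148849,  0.45823252]), 'wrist_torque': array([ 0.02633945, -0.04025961,  0.01881406]), 'finger_gap': 1.0022733595444837}
scene [[464.68284912   0.         319.15890115]
 [  0.         464.68284912 243.20435734]
 [  0.           0.           1.        ]] [0.96530989 0.50403093 0.62240502] [-0.77212393 -2.5871107   1.11549765]
top [[486.67324914   0.         318.97206722]
 [  0.         486.67324914 240.45649156]
 [  0.           0.           1.        ]] [ 0.4509405  -0.00792676  0.98604964] [-2.10767859  2.15839795 -0.19050141]
wrist [[366.55187501   0.         318.88789044]
 [  0.         366.55187501 237.61506517]
 [  0.           0.           1.        ]] [0.0618419  0.5265787  0.37450534] [2.29457067 1.77203904 0.25714924]
```

View pics/top0.png

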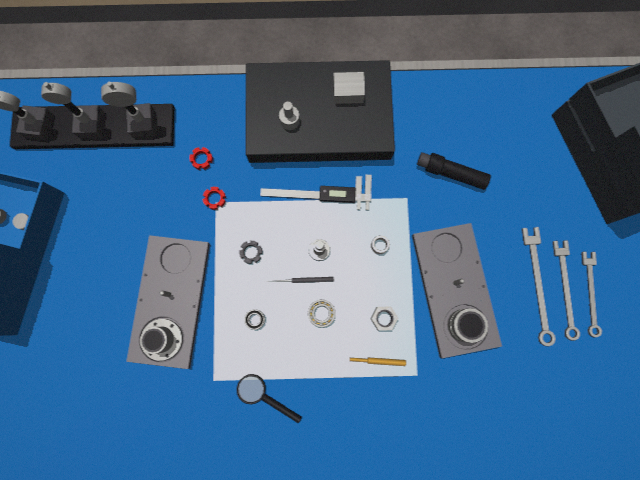

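View pics/scene0.png

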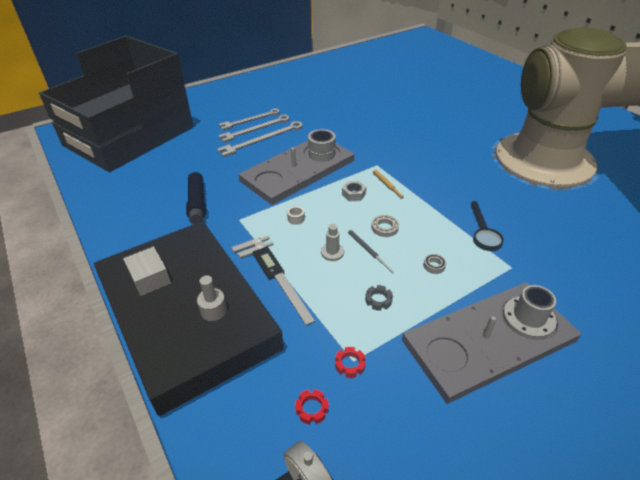

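The top view shows locknut (251,252), shaft (319,249), spacer (381,244), small bearing (256,319), large bearing (321,313) and hex nut (384,319). The flanged carrier is on the left, with its post at about (165,294) and recess (176,258). The plain carrier is on the right, post (459,283) and recess (447,248). The scene view shows the same things from the side. Next I'll triangulate.

```bash
sed -i "s/^def shot/R=lambda c: cv2.Rodrigues(np.array(c['rotation'],float))[0] if np.size(c['rotation'])==3 else np.array(c['rotation'])\ndef shot/; s/np.array(c\['rotation'\])@d/R(c)@d/; s/np.array(c\['rotation'\]).T@/R(c).T@/" h.py
python3 - <<'E'
from h import *
t=np.load('pics/top0.npz'); s=np.load('pics/scene0.npz')
P={'locknut':((251,252),(379,297),.014),'spacer':((381,242),(296,212),.022),'sb':((256,319),(434,262),.014),'lb':((321,313),(385,225),.013),'hex':((384,318),(354,187),.02),
'shafttop':((320,242),(333,228),.068),'postFtop':((163,293),(492,319),.066),'postPtop':((461,281),(293,150),.066),'recF':((176,258),(447,354),.02),'recP':((447,248),(269,180),.02),'houF':((154,341),(540,297),.055),'houP':((470,324),(321,137),.05)}
for k,(a,b,z) in P.items():
    p,e=tri(t,a,s,b); print(k,p.round(3),'gap',round(e,4),'top',plane(t,*a,z).round(4)[:2],'scene',plane(s,*b,z).round(4)[:2])
# bright-sheet contours in the top view
g=cv2.cvtColor(t['image'],cv2.COLOR_RGB2GRAY); 
print(proj(t,[0,0,0]),proj(s,[0,0,0]))
m=(g<150).astype(np.uint8)
cs,h=cv2.findContours(m[215:365,222:408],cv2.RETR_CCOMP,cv2.CHAIN_APPROX_NONE)
for c in cs:
    if cv2.contourArea(c)>60:
        (u,v),r=cv2.minEnclosingCircle(c); M=cv2.moments(c); print((round(u+222,1),round(v+215,1)),round(r,1),'cent',round(M['m10']/M['m00']+222,1),round(M['m01']/M['m00']+215,1),cv2.contourArea(c))
c=np.load('pics/wrist0.npz'); print(R(c))
E
```

```text
locknut [0.601 0.125 0.005] gap 0.0022 top [0.6005 0.1229] scene [0.6054 0.131 ]
spacer [ 0.611 -0.138  0.019] gap 0.0065 top [ 0.6134 -0.1394] scene [ 0.6112 -0.1316]
sb [0.466 0.115 0.007] gap 0.0036 top [0.4667 0.113 ] scene [0.4702 0.1211]
lb [ 0.475 -0.015  0.007] gap 0.0018 top [ 0.4753 -0.0154] scene [ 0.4792 -0.0088]
hex [ 0.462 -0.138  0.019] gap 0.0015 top [ 0.4625 -0.1386] scene [ 0.4619 -0.137 ]
shafttop [ 0.606 -0.014  0.064] gap 0.0075 top [ 0.6084 -0.0164] scene [ 0.6061 -0.0076]
postFtop [0.518 0.285 0.059] gap 0.0023 top [0.5183 0.2813] scene [0.5228 0.2881]
postPtop [ 0.527 -0.283  0.059] gap 0.0018 top [ 0.5276 -0.2815] scene [ 0.5321 -0.2726]
recF [0.591 0.275 0.014] gap 0.0033 top [0.5909 0.272 ] scene [0.5929 0.2781]
recP [ 0.599 -0.273  0.012] gap 0.0028 top [ 0.5984 -0.2719] scene [ 0.6027 -0.2612]
houF [0.429 0.298 0.064] gap 0.0044 top [0.4299 0.2988] scene [0.4179 0.2956]
houP [ 0.446 -0.293  0.061] gap 0.0025 top [ 0.447  -0.2972] scene [ 0.4356 -0.3071]
[318.97501942 574.95383532] [543.01875149 158.48440305]
(377.5, 361.0) 27.7 cent 380.6 360.8 218.0
(384.5, 361.0) 16.5 cent 383.5 361.2 78.0
(384.4, 318.1) 8.9 cent 384.5 318.0 212.0
(384.1, 318.9) 7.2 cent 384.0 319.0 133.5
(255.0, 319.9) 10.4 cent 255.0 319.5 276.5
(255.0, 319.5) 7.2 cent 255.4 319.9 109.5
(305.0, 279.0) 28.1 cent 312.1 279.5 176.0
(320.5, 253.5) 7.9 cent 321.5 253.0 76.0
(251.0, 252.0) 12.2 cent 250.6 252.2 372.5
(250.9, 252.3) 7.4 cent 251.0 252.2 129.5
[[ 0.25309003  0.92697745  0.27687225]
 [ 0.96744074 -0.24192253 -0.07437679]
 [-0.00196398  0.28668152 -0.95802393]]
```

View pics/wrist0.png

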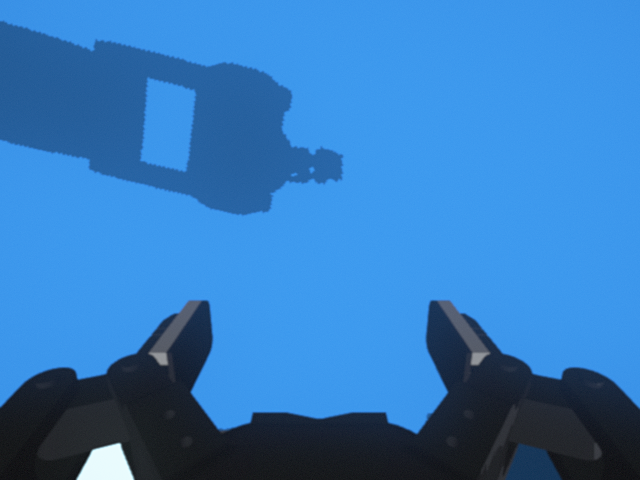

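The wrist view has the fingers at the bottom, with the TCP projecting near row 331. The heights triangulate sensibly, so I'll set out over the flanged carrier's post first, turning the jaws along world y.

drive_tool(steps=[52, -32, 0, 0, 0, 0.1, 85, 104, -64, 0, 0, 0, 0.2, 85, 156, -96, 0, 0, 0, 0.256, 85, 208, -128, 0, 0, 0, 0.256, 85, 260, -160, 0, 0, 0, 0.256, 85])

```text
clock: 0.78
position: [0.3943, 0.3466, 0.2532]
tcp_rot: [0.0, -3.141, 0.0]
ft_force: [0.5, 1.1, -0.7]
finger_gap: 0.999
```

drive_tool(steps=[52, -32, 0, 0, 0, 0, 85, 107, -63, 0, 0, 0, 0, 85, 107, -63, 0, 0, 0, 0, 85, 107, -63, 0, 0, 0, 0, 85])

```text
clock: 1.27
position: [0.4995, 0.285, 0.2529]
tcp_rot: [-0.0, -3.141, 0.0]
ft_force: [0.3, 1.0, -0.8]
finger_gap: 0.999
```

```bash
python3 - <<'E'
from h import *
c=shot('wrist','w1.png'); s=robot.state(); print(s['position'],s['tcp_rot'],s['clock'],c['eye'])
for p in ([.518,.283,.066],[.518,.283,.02],[.591,.273,.02]): print(proj(c,p))
E
```

```text
[0.49909004 0.28545905 0.25319634] [ 1.62071065e-03 -3.14101261e+00 -1.83760684e-05] 1.325 [0.42624996 0.28521922 0.37468757]
[316.62819728 237.27933265]
[316.93411053 224.1580553 ]
[307.57290987 291.14393717]
```

View pics/w1.png

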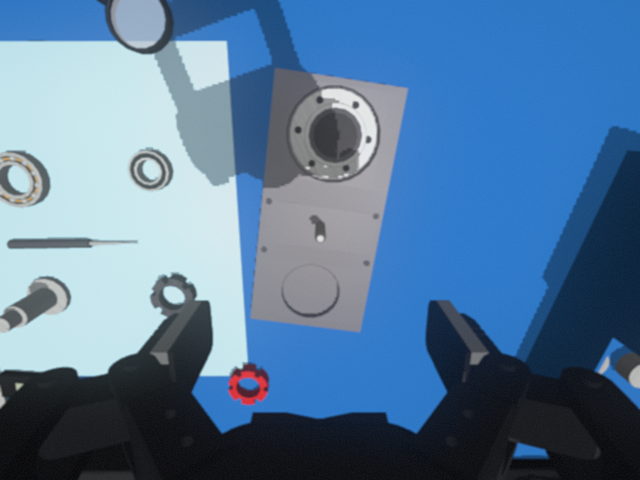

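The post top is at (320,238), the recess centre at (310,291) and the housing at (334,133). All three are within 3 px of the estimates. Next, over the large bearing, lower.

drive_tool(steps=[-5, -60, -10, 0, 0, 0, 85, -10, -120, -30, 0, 0, 0, 85, -15, -180, -50, 0, 0, 0, 85, -20, -240, -65, 0, 0, 0, 85, -25, -300, -80, 0, 0, 0, 85])

```text
clock: 1.95
position: [0.4741, -0.0147, 0.1735]
tcp_rot: [-0.004, 3.141, -0.0]
ft_force: [2.2, 0.0, 0.2]
finger_gap: 0.996
```

drive_tool(steps=[0, 0, 0, 0, 0, 0, 85, 0, 0, 0, 0, 0, 0, 85])

```text
clock: 2.2
position: [0.4748, -0.013, 0.1739]
tcp_rot: [-0.002, 3.141, 0.0]
ft_force: [-0.2, 0.5, 0.3]
finger_gap: 0.997
```

```bash
python3 - <<'E'
from h import *
c=shot('wrist','w2.png'); s=robot.state(); print(s['position'],s['clock'],c['eye'])
w=np.load('pics/w1.npz')
for n,p,z in (('post',(320,238),.066),('rec',(310.5,291),.02),('hous',(336,134),.06),('lb',(19,180),.013),('sb',(151,170),.014),('ln',(174,295),.014)): print(n,plane(w,*p,z).round(4))
for p in ([.475,-.015,.013],[.475,-.015,0]): print(proj(c,p))
E
```

```text
[ 0.47496024 -0.01266584  0.17400564] 2.25 [ 0.40139731 -0.01293984  0.29559685]
post [0.5187 0.286  0.066 ]
rec [0.5908 0.2761 0.02  ]
hous [0.4308 0.2991 0.06  ]
lb [ 0.475  -0.0102  0.013 ]
sb [0.4651 0.1215 0.014 ]
ln [0.5984 0.1288 0.014 ]
[316.37651706 224.17417806]
[316.48734295 220.22455576]
```

View pics/w2.png

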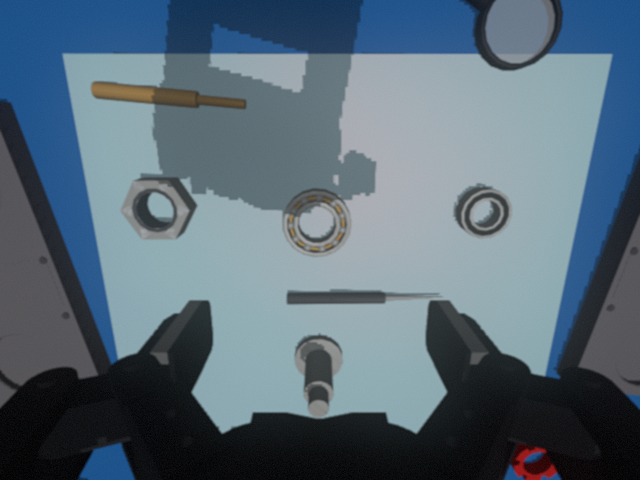

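The large bearing sits at (317,222), right under the gripper. The hex nut is at (160,208) and the small bearing at (485,212). I'm descending with the jaws at 70 mm.

drive_tool(steps=[0, -2, -50, 0, 0, 0, 70, 0, -2, -105, 0, 0, 0, 70, 0, -2, -140, 0, 0, 0, 70, 0, -2, -150, 0, 0, 0, 70, 0, -2, -150, 0, 0, 0, 70])

```text
clock: 2.88
position: [0.4754, -0.0154, 0.0242]
tcp_rot: [-0.003, 3.141, -0.0]
ft_force: [0.3, -0.1, 1.5]
finger_gap: 0.821
```

```bash
python3 - <<'E'
from h import *
c=shot('wrist','w3.png'); s=robot.state(); print(s['position'],s['clock'],s['ft_force'],s['finger_gap'])
a=np.load('pics/w1.npz');b=np.load('pics/w2.npz');t=np.load('pics/top0.npz')
print('lb',tri(b,(317,221.5),a,(19,180)),'sb',tri(b,(486,210.5),a,(150.5,170)),'lb wt',tri(b,(317,221.5),t,(321,313)),'sb wt',tri(a,(150.5,170),t,(256,319)))
print('post top wt',tri(a,(320,238),t,(163,293)))
E
```

```text
[ 0.47574815 -0.01569496  0.02474155] 2.925 [0.22438431 0.26616692 0.48308012] 0.8200352322752461
lb (array([ 0.47502159, -0.01463969,  0.00724054]), np.float64(0.0014896608331249107)) sb (array([0.46487191, 0.11960607, 0.01065487]), np.float64(0.0012662738992016258)) lb wt (array([ 0.47558117, -0.01502099,  0.00203613]), np.float64(0.0009149442248653095)) sb wt (array([4.66760266e-01, 1.14706659e-01, 1.23971154e-04]), np.float64(0.0002453411026863253))
post top wt (array([0.5201671 , 0.28515999, 0.05682648]), np.float64(0.002890983260720791))
```

View pics/w3.png

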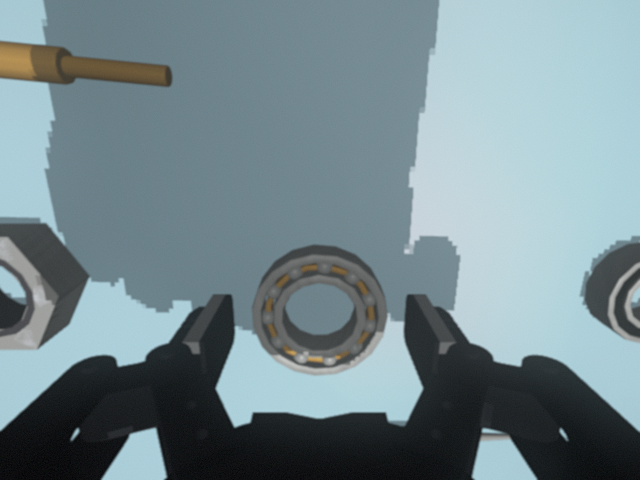

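The bearing (centre 319,310) is centred between the jaws. I'll go down 6 mm and close.

drive_tool(steps=[0, 0, -6, 0, 0, 0, 66, 0, 0, -6, 0, 0, 0, 50, 0, 0, -6, 0, 0, 0, 45, 0, 0, -6, 0, 0, 0, 45], squeeze=40)

```text
clock: 3.42
position: [0.4753, -0.0162, 0.0184]
tcp_rot: [-0.0, 3.14, -0.0]
ft_force: [-2.0, 1.4, 5.4]
finger_gap: 0.634
```

drive_tool(steps=[0, 0, 10, 0, 0, 0, 45, 0, 0, 60, 0, 0, 0, 45, 0, 0, 90, 0, 0, 0, 45])

```text
clock: 3.8
position: [0.4753, -0.0163, 0.1101]
tcp_rot: [-0.0, 3.139, -0.001]
ft_force: [0.1, -0.2, -1.4]
finger_gap: 0.631
```

drive_tool(steps=[8, 60, 5, 0, 0, 0, 45, 16, 120, 10, 0, 0, 0, 45, 25, 180, 10, 0, 0, 0, 45, 34, 240, 10, 0, 0, 0, 45, 43, 301, 10, 0, 0, 0, 45])

```text
clock: 4.42
position: [0.5179, 0.2868, 0.1184]
tcp_rot: [-0.0, 3.141, 0.0]
ft_force: [1.0, -0.5, -0.9]
finger_gap: 0.636
```

drive_tool(steps=[0, 0, 0, 0, 0, 0, 45, 0, 0, 0, 0, 0, 0, 45])

```text
clock: 4.68
position: [0.5177, 0.2845, 0.1177]
tcp_rot: [0.001, -3.141, 0.001]
ft_force: [-0.3, 0.8, -1.1]
finger_gap: 0.637
```

```bash
python3 - <<'E'
from h import *
c=shot('wrist','w4.png'); s=robot.state(); print(s['position'],s['clock'],s['ft_force'],s['finger_gap'])
print(proj(c,[.5187,.286,.066]))
E
```

```text
[0.51788515 0.2839841  0.1178108 ] 4.725 [-0.19338707  0.13800789 -0.68146559] 0.6330060754482589
[321.64719953 279.7237212 ]
```

View pics/w4.png

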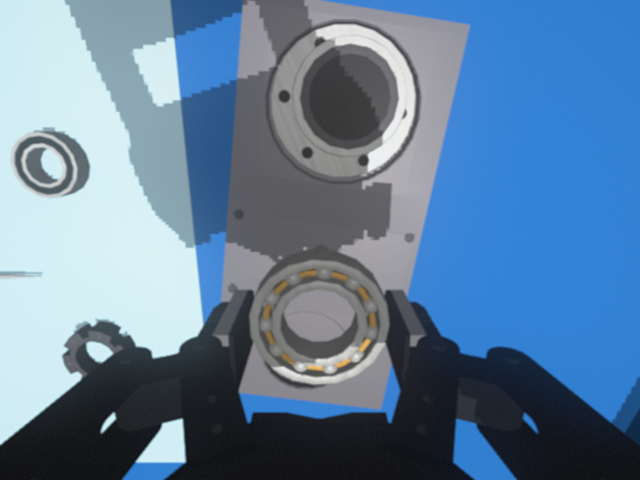

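The bearing is held level. The post is hidden behind its rim, as predicted at (322,280). I'll go down over the post, watching the force.

drive_tool(steps=[1, 2, -15, 0, 0, 0, 45, 1, 2, -30, 0, 0, 0, 45, 1, 2, -45, 0, 0, 0, 45, 1, 2, -60, 0, 0, 0, 45, 1, 2, -70, 0, 0, 0, 45])

```text
clock: 5.35
position: [0.5186, 0.2867, 0.0462]
tcp_rot: [0.0, -3.14, 0.001]
ft_force: [0.6, 0.4, -1.1]
finger_gap: 0.631
```

```bash
python3 - <<'E'
from h import *
c=shot('wrist','w5.png'); s=robot.state(); print(s['position'],s['clock'],s['ft_force'],s['finger_gap'])
print(proj(c,[.5187,.286,.066]),proj(c,np.array(s['position'])+[0,0,-.0055]))
E
```

```text
[0.51820754 0.28660631 0.04531355] 5.4 [-0.39949474 -1.25667744 -2.39377992] 0.6342392603548681
[316.25050963 364.49427083] [318.32332593 322.15537902]
```

View pics/w5.png

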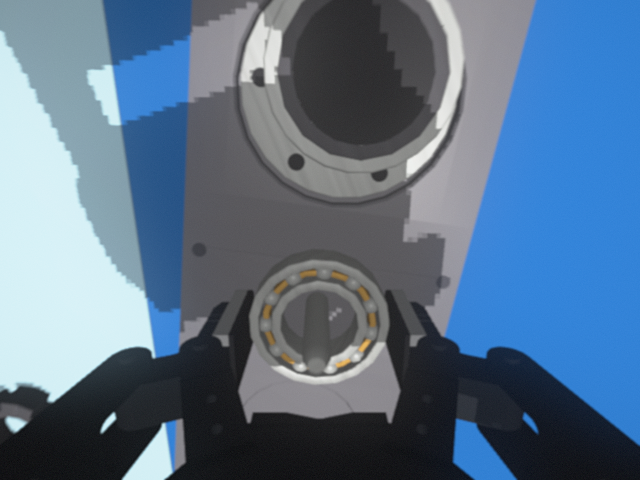

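The post comes up through the bore, top at (316,360), as predicted. Now down to the seat.

drive_tool(steps=[0, 0, -3, 0, 0, 0, 45, 0, 0, -5, 0, 0, 0, 45, 0, 0, -6.5, 0, 0, 0, 45, 0, 0, -6.5, 0, 0, 0, 45])

```text
clock: 5.9
position: [0.519, 0.2869, 0.0411]
tcp_rot: [-0.0, 3.141, 0.0]
ft_force: [0.3, 0.1, -1.1]
finger_gap: 0.634
```

drive_tool(steps=[0, 0, -1, 0, 0, 0, 45, 0, 0, -2, 0, 0, 0, 45, 0, 0, -2.5, 0, 0, 0, 45, 0, 0, -2.5, 0, 0, 0, 45])

```text
clock: 6.4
position: [0.5189, 0.2869, 0.0385]
tcp_rot: [0.0, -3.142, 0.0]
ft_force: [0.3, 0.3, -0.3]
finger_gap: 0.632
```

drive_tool(steps=[0, 0, -0.5, 0, 0, 0, 45, 0, 0, -1, 0, 0, 0, 45, 0, 0, -1, 0, 0, 0, 45])

```text
clock: 6.78
position: [0.519, 0.2869, 0.0384]
tcp_rot: [-0.001, 3.141, -0.0]
ft_force: [-3.5, -0.4, 8.0]
finger_gap: 0.632
```

Contact at 8 N and the expected height (0.0384), so the bearing is seated. I'll release, rise and go to the locknut.

drive_tool(steps=[0, 0, 0.5, 0, 0, 0, 66, 0, 0, 0.5, 0, 0, 0, 66, 0, 0, 20, 0, 0, 0, 66, 0, 0, 70, 0, 0, 0, 66, 0, 0, 120, 0, 0, 0, 66])

```text
clock: 7.4
position: [0.5188, 0.2868, 0.1587]
tcp_rot: [0.0, -3.141, 0.0]
ft_force: [0.5, -0.5, 0.4]
finger_gap: 0.77
```

drive_tool(steps=[25, -50, 0, 0, 0, 0, 66, 50, -105, 0, 0, 0, 0, 66, 80, -160, 0, 0, 0, 0, 66, 80, -160, 0, 0, 0, 0, 66, 80, -160, 0, 0, 0, 0, 66])

```text
clock: 8.02
position: [0.5987, 0.1271, 0.1573]
tcp_rot: [-0.0, -3.141, -0.0]
ft_force: [-0.3, 0.1, 0.3]
finger_gap: 0.775
```

```bash
python3 - <<'E'
from h import *
c=shot('wrist','w6.png'); s=robot.state(); print(s['position'],s['clock'],s['ft_force'],s['finger_gap'])
w=np.load('pics/w1.npz')
print(proj(c,[.599,.127,.014]),proj(c,[.519,.287,.066]))
E
```

```text
[0.5985189  0.12771496 0.1574029 ] 8.075 [-0.40356438 -0.46580344 -0.47428152] 0.774927827214571
[318.66767823 230.50731092] [608.59474389 115.96266968]
```

View pics/w6.png

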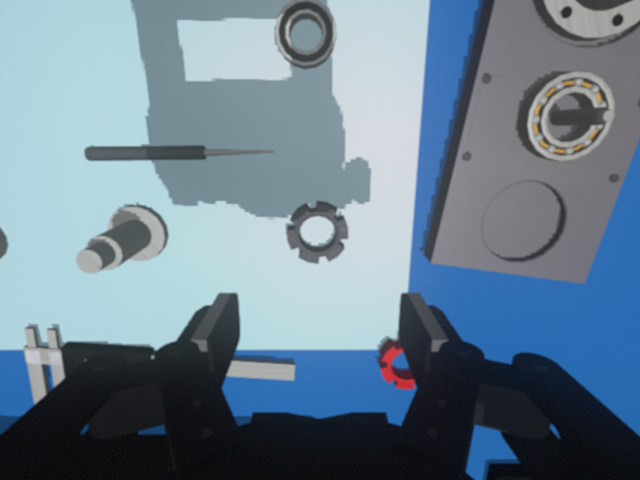

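The bearing lies flat round the post at (570,116). The locknut is at (318,232), under the gripper. Descending.

drive_tool(steps=[1, 0, -45, 0, 0, 0, 62, 1, 0, -90, 0, 0, 0, 62, 1, 0, -122, 0, 0, 0, 62, 1, 0, -136, 0, 0, 0, 62, 1, 0, -136, 0, 0, 0, 62])

```text
clock: 8.7
position: [0.5997, 0.1276, 0.0215]
tcp_rot: [0.002, -3.141, -0.0]
ft_force: [-0.6, -1.6, 0.8]
finger_gap: 0.727
```

drive_tool(steps=[0, 0, -1, 0, 0, 0, 48, 0, 0, -1, 0, 0, 0, 38, 0, 0, -1, 0, 0, 0, 38, 0, 0, -1, 0, 0, 0, 38])

```text
clock: 9.2
position: [0.6008, 0.1271, 0.0223]
tcp_rot: [-0.0, 3.139, 0.0]
ft_force: [-1.5, 1.4, 6.2]
finger_gap: 0.517
```

drive_tool(steps=[0, 0, 10, 0, 0, 0, 38, 0, 0, 55, 0, 0, 0, 38, 0, 0, 100, 0, 0, 0, 38, -27, 53, 105, 0, 0, 0, 38, -54, 106, 105, 0, 0, 0, 38])

```text
clock: 9.82
position: [0.5456, 0.2338, 0.1272]
tcp_rot: [0.002, 3.139, 0.001]
ft_force: [0.1, 0.7, -0.8]
finger_gap: 0.516
```

drive_tool(steps=[-27, 54, 0, 0, 0, 0, 38, -27, 54, -5, 0, 0, 0, 38, -27, 54, -15, 0, 0, 0, 38, -27, 54, -20, 0, 0, 0, 38])

```text
clock: 10.32
position: [0.5193, 0.2857, 0.1047]
tcp_rot: [-0.002, -3.141, 0.001]
ft_force: [0.1, -1.0, -1.5]
finger_gap: 0.513
```

```bash
python3 - <<'E'
from h import *
c=shot('wrist','w7.png'); s=robot.state(); print(s['position'],s['clock'],s['ft_force'],s['finger_gap'])
print(proj(c,[.519,.287,.066]))
E
```

```text
[0.51906788 0.28562936 0.10422997] 10.375 [-0.61524118  0.95950255 -1.74354022] 0.5193365219275571
[321.50967047 288.11060389]
```

View pics/w7.png

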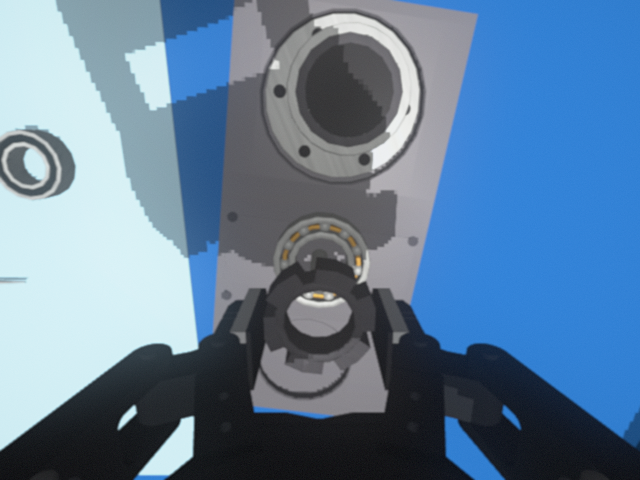

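The locknut is held, centre (319,312), with the bearing below it. I'll lower it over the post.

drive_tool(steps=[0, 1, -12, 0, 0, 0, 38, 0, 1, -24, 0, 0, 0, 38, 0, 1, -36, 0, 0, 0, 38, 0, 1, -44, 0, 0, 0, 38, 0, 1, -46, 0, 0, 0, 38])

```text
clock: 11.0
position: [0.5187, 0.2878, 0.0589]
tcp_rot: [0.0, -3.141, 0.0]
ft_force: [0.3, -0.4, -1.4]
finger_gap: 0.51
```

drive_tool(steps=[0, 0, -1, 0, 0, 0, 38, 0, 0, -2, 0, 0, 0, 38, 0, 0, -2, 0, 0, 0, 38])

```text
clock: 11.38
position: [0.519, 0.2879, 0.0577]
tcp_rot: [-0.0, 3.141, 0.0]
ft_force: [-0.2, -0.2, -1.0]
finger_gap: 0.515
```

drive_tool(steps=[0, 0, -1, 0, 0, 0, 38, 0, 0, -2, 0, 0, 0, 38, 0, 0, -2, 0, 0, 0, 38])

```text
clock: 11.75
position: [0.5189, 0.2879, 0.0555]
tcp_rot: [0.0, -3.141, 0.0]
ft_force: [0.6, 0.4, -0.8]
finger_gap: 0.516
```

drive_tool(steps=[0, 0, -0.5, 0, 0, 0, 38, 0, 0, -1, 0, 0, 0, 38, 0, 0, -1, 0, 0, 0, 38])

```text
clock: 12.12
position: [0.519, 0.2879, 0.0553]
tcp_rot: [-0.001, 3.141, -0.0]
ft_force: [-3.5, -1.6, 6.2]
finger_gap: 0.513
```

Contact at 0.0553 as expected. Release, rise and head for the spacer, taking a wrist frame on the way out.

drive_tool(steps=[0, 0, 0.5, 0, 0, 0, 58, 0, 0, 0.5, 0, 0, 0, 58, 0, 0, 20, 0, 0, 0, 58, 0, 0, 70, 0, 0, 0, 60, 0, 0, 120, 0, 0, 0, 60])

```text
clock: 12.75
position: [0.5188, 0.2878, 0.1757]
tcp_rot: [0.0, -3.141, 0.0]
ft_force: [1.3, -0.7, 0.0]
finger_gap: 0.702
```

drive_tool(steps=[12, -60, 0, 0, 0, 0, 60, 24, -120, 0, 0, 0, 0, 60, 36, -180, 0, 0, 0, 0, 60, 50, -240, 0, 0, 0, 0, 60, 65, -300, 0, 0, 0, 0, 60])

```text
clock: 13.38
position: [0.5841, -0.0141, 0.1746]
tcp_rot: [-0.0, 3.141, -0.0]
ft_force: [-0.2, 0.7, 0.5]
finger_gap: 0.703
```

drive_tool(steps=[15, -60, 0, 0, 0, 0, 60, 27, -126, 0, 0, 0, 0, 60, 27, -126, 0, 0, 0, 0, 60, 27, -126, 0, 0, 0, 0, 60])

```text
clock: 13.88
position: [0.6108, -0.138, 0.1742]
tcp_rot: [-0.001, -3.141, -0.001]
ft_force: [0.1, 1.0, 0.3]
finger_gap: 0.702
```

```bash
python3 - <<'E'
from h import *
c=shot('wrist','w8.png'); s=robot.state(); print(s['position'],s['clock'],s['ft_force'],s['finger_gap'])
print(proj(c,[.612,-.138,.022]))
E
```

```text
[ 0.61081379 -0.13720743  0.17437049] 13.925 [ 0.41820431  0.13325195 -0.72055317] 0.7020393606032722
[318.81218167 228.53836415]
```

View pics/w8.png

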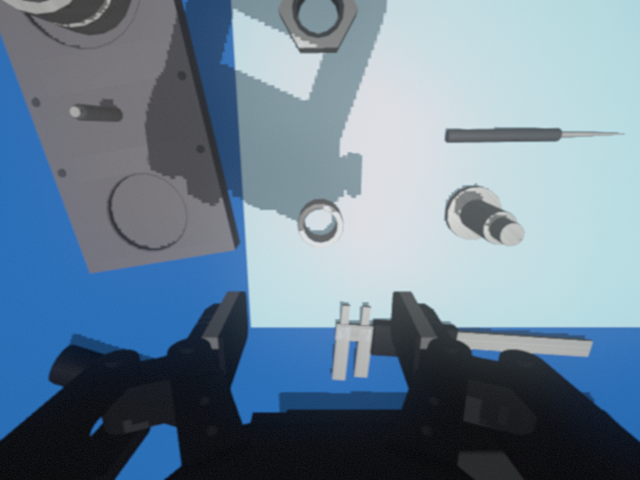

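The spacer top is at (320,222), so about 5 mm nearer than estimated. The plain carrier's post top is at (74,111) and its recess at (148,212). Correct and descend.

drive_tool(steps=[-4, 0, -50, 0, 0, 0, 54, -4, 0, -100, 0, 0, 0, 54, -4, 0, -135, 0, 0, 0, 54, -4, 0, -148, 0, 0, 0, 54, -4, 0, -148, 0, 0, 0, 54])

```text
clock: 14.55
position: [0.6071, -0.1374, 0.0269]
tcp_rot: [-0.002, 3.142, 0.0]
ft_force: [-0.1, -0.8, 0.1]
finger_gap: 0.632
```

drive_tool(steps=[0, 0, 0, 0, 0, 0, 42, 0, 0, 0, 0, 0, 0, 30, 0, 0, 0, 0, 0, 0, 28, 0, 0, 0, 0, 0, 0, 28])

```text
clock: 15.05
position: [0.6079, -0.1383, 0.0286]
tcp_rot: [-0.0, 3.139, -0.002]
ft_force: [-1.3, 2.2, 5.3]
finger_gap: 0.413
```

```bash
python3 - <<'E'
from h import *
b=np.load('pics/w8.npz');a=np.load('pics/w2.npz');t=np.load('pics/top0.npz');s=np.load('pics/scene0.npz')
for n,p,z in (('post',(74.5,111.5),.066),('rec',(148,212),.02),('shaft top',(511,234),.068),('shaft foot',(473,212),.008),('spacer',(320,222),.022)): print(n,plane(b,*p,z).round(4))
print('spacer wt',tri(b,(320,222),t,(381,242)),'post wt',tri(b,(74.5,111.5),t,(461,281)),'post ws',tri(b,(74.5,111.5),s,(293,150)),'shaft w2w8',tri(a,(318,407),b,(511,234)))
E
```

```text
post [ 0.528 -0.283  0.066]
rec [ 0.5993 -0.2695  0.02  ]
shaft top [ 0.6032 -0.0136  0.068 ]
shaft foot [ 0.6021 -0.0142  0.008 ]
spacer [ 0.6068 -0.1371  0.022 ]
spacer wt (array([ 0.6118641 , -0.13875896,  0.01371343]), np.float64(0.006713305050109987)) post wt (array([ 0.52770903, -0.28062615,  0.06941637]), np.float64(0.0009322113950691783)) post ws (array([ 0.52636978, -0.28646894,  0.0577444 ]), np.float64(0.0039436834394332345)) shaft w2w8 (array([ 0.60327157, -0.01344323,  0.06751417]), np.float64(0.00016328842351790603))
```

drive_tool(steps=[0, 0, 10, 0, 0, 0, 28, 0, 0, 55, 0, 0, 0, 28, 0, 0, 90, 0, 0, 0, 28, -27, -48, 90, 0, 0, 0, 28, -54, -97, 90, 0, 0, 0, 28])

```text
clock: 15.68
position: [0.5526, -0.236, 0.1181]
tcp_rot: [-0.003, 3.14, -0.002]
ft_force: [0.8, -0.5, -1.0]
finger_gap: 0.415
```

drive_tool(steps=[-26, -48, 0, 0, 0, 0, 28, -26, -48, -10, 0, 0, 0, 28, -26, -48, -15, 0, 0, 0, 28, -26, -48, -15, 0, 0, 0, 28])

```text
clock: 16.18
position: [0.5274, -0.2819, 0.1014]
tcp_rot: [0.003, -3.141, -0.001]
ft_force: [1.0, -0.9, -0.5]
finger_gap: 0.416
```

```bash
python3 - <<'E'
from h import *
c=shot('wrist','w9.png'); s=robot.state(); print(s['position'],s['clock'],s['ft_force'],s['finger_gap'])
print(proj(c,[.528,-.283,.066]))
E
```

```text
[ 0.52749112 -0.28205539  0.10166793] 16.225 [ 0.37401746  0.32007213 -1.13068958] 0.4143875031078229
[316.38083216 292.84329756]
```

View pics/w9.png

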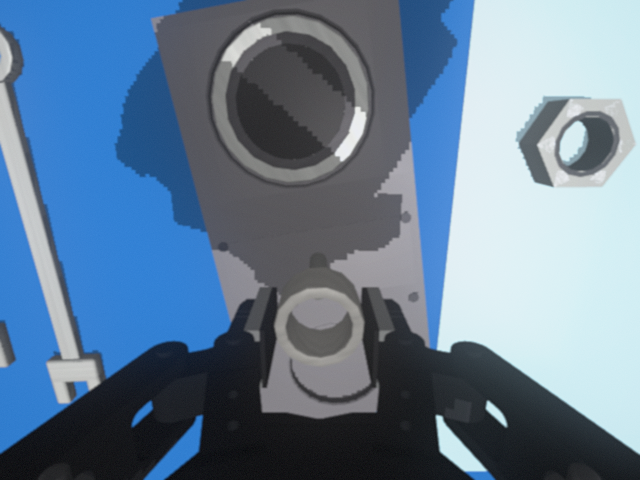

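The spacer is held at (319,325). The post's foot shows at (318,262) behind it, in line. Lowering.

drive_tool(steps=[0, -1, -12, 0, 0, 0, 28, 0, -1, -24, 0, 0, 0, 28, 0, -1, -36, 0, 0, 0, 28, 0, -1, -46, 0, 0, 0, 28, 0, -1, -50, 0, 0, 0, 28])

```text
clock: 16.85
position: [0.5267, -0.284, 0.0507]
tcp_rot: [0.0, -3.141, -0.001]
ft_force: [-0.3, 0.2, -0.8]
finger_gap: 0.414
```

drive_tool(steps=[0, 0, -1, 0, 0, 0, 28, 0, 0, -1.5, 0, 0, 0, 28, 0, 0, -1.5, 0, 0, 0, 28])

```text
clock: 17.23
position: [0.5271, -0.2842, 0.0503]
tcp_rot: [-0.0, 3.141, -0.001]
ft_force: [-0.5, -0.6, -0.4]
finger_gap: 0.414
```

drive_tool(steps=[0, 0, -0.7, 0, 0, 0, 28, 0, 0, -1.5, 0, 0, 0, 28, 0, 0, -1.5, 0, 0, 0, 28])

```text
clock: 17.6
position: [0.527, -0.2842, 0.0487]
tcp_rot: [-0.0, 3.142, -0.0]
ft_force: [-1.3, 0.3, 1.8]
finger_gap: 0.415
```

drive_tool(steps=[0, 0, -0.5, 0, 0, 0, 28, 0, 0, -1, 0, 0, 0, 28, 0, 0, -1, 0, 0, 0, 28])

```text
clock: 17.98
position: [0.527, -0.2842, 0.0486]
tcp_rot: [-0.0, 3.141, -0.0]
ft_force: [-3.5, 2.4, 10.8]
finger_gap: 0.415
```

Seated at 10.8 N (0.0486 as expected). Release and go to the small bearing.

drive_tool(steps=[0, 0, 1, 0, 0, 0, 48, 0, 0, 1, 0, 0, 0, 48, 0, 0, 20, 0, 0, 0, 48, 0, 0, 70, 0, 0, 0, 56, 0, 0, 120, 0, 0, 0, 56])

```text
clock: 18.6
position: [0.5269, -0.2841, 0.1702]
tcp_rot: [-0.0, 3.141, -0.001]
ft_force: [0.8, 0.1, 0.7]
finger_gap: 0.656
```

drive_tool(steps=[-10, 60, 0, 0, 0, 0, 56, -20, 120, 0, 0, 0, 0, 56, -30, 180, 0, 0, 0, 0, 56, -40, 240, 0, 0, 0, 0, 56, -50, 300, 0, 0, 0, 0, 56])

```text
clock: 19.23
position: [0.4766, 0.0176, 0.1689]
tcp_rot: [0.0, 3.14, -0.001]
ft_force: [0.5, 0.5, -0.0]
finger_gap: 0.655
```

drive_tool(steps=[-6, 60, 0, 0, 0, 0, 56, -11, 104, -20, 0, 0, 0, 56, -11, 104, -40, 0, 0, 0, 56, -11, 104, -40, 0, 0, 0, 56])

```text
clock: 19.73
position: [0.4655, 0.1202, 0.1276]
tcp_rot: [0.002, -3.14, 0.0]
ft_force: [-0.3, 0.1, 0.3]
finger_gap: 0.655
```

```bash
python3 - <<'E'
from h import *
c=shot('wrist','w10.png'); s=robot.state(); print(s['position'],s['clock'],s['ft_force'],s['finger_gap'])
print(proj(c,[.466,.120,.014]))
E
```

```text
[0.46614471 0.11977875 0.12839076] 19.775 [ 0.26055369 -0.04382905  0.20832455] 0.6591272365741515
[318.6041494  242.67773236]
```

View pics/w10.png

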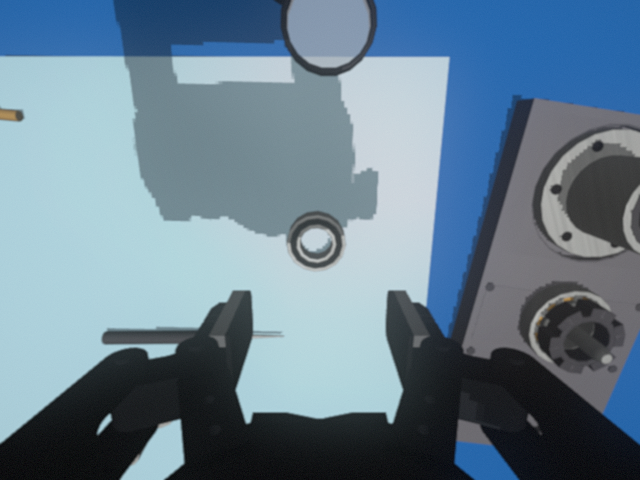

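The flanged kit looks right, with the locknut on the bearing at (585,330). The small bearing is at (316,241). Descending with a 2 mm correction.

drive_tool(steps=[-1, -1.5, -45, 0, 0, 0, 56, -1, -1.5, -85, 0, 0, 0, 56, -1, -1.5, -104, 0, 0, 0, 56, -1, -1.5, -106, 0, 0, 0, 56])

```text
clock: 20.27
position: [0.4653, 0.1178, 0.0218]
tcp_rot: [-0.001, -3.141, -0.0]
ft_force: [-0.1, -1.2, -0.3]
finger_gap: 0.654
```

drive_tool(steps=[0, 0, -1, 0, 0, 0, 44, 0, 0, -1, 0, 0, 0, 34, 0, 0, -1, 0, 0, 0, 32, 0, 0, -1, 0, 0, 0, 32])

```text
clock: 20.78
position: [0.4659, 0.1182, 0.0222]
tcp_rot: [-0.0, 3.139, -0.0]
ft_force: [-1.0, -1.3, 6.0]
finger_gap: 0.465
```

drive_tool(steps=[0, 0, 10, 0, 0, 0, 32, 0, 0, 60, 0, 0, 0, 32, 0, 0, 108, 0, 0, 0, 32, 9, -58, 108, 0, 0, 0, 32, 18, -118, 108, 0, 0, 0, 32])

```text
clock: 21.4
position: [0.4834, -0.0008, 0.1304]
tcp_rot: [-0.003, 3.139, -0.001]
ft_force: [1.0, -0.5, -0.5]
finger_gap: 0.462
```

drive_tool(steps=[9, -60, 0, 0, 0, 0, 32, 18, -120, 0, 0, 0, 0, 32, 27, -180, 0, 0, 0, 0, 32, 36, -240, 0, 0, 0, 0, 32, 43.5, -284, 0, 0, 0, 0, 32])

```text
clock: 22.02
position: [0.5264, -0.2862, 0.1298]
tcp_rot: [0.002, 3.141, -0.001]
ft_force: [0.3, 0.1, -1.7]
finger_gap: 0.467
```

drive_tool(steps=[0, 0, -5, 0, 0, 0, 32, 0, 0, -15, 0, 0, 0, 32, 0, 0, -15, 0, 0, 0, 32])

```text
clock: 22.4
position: [0.5261, -0.2821, 0.1129]
tcp_rot: [0.002, -3.14, -0.002]
ft_force: [1.1, 0.2, -0.7]
finger_gap: 0.463
```

```bash
python3 - <<'E'
from h import *
c=shot('wrist','w11.png'); s=robot.state(); print(s['position'],s['clock'],s['ft_force'],s['finger_gap'])
print(proj(c,[.528,-.283,.066]),proj(c,[.527,-.284,.042]))
E
```

```text
[ 0.52637697 -0.28242222  0.11342928] 22.45 [ 0.26978195 -0.13840733 -0.35172405] 0.46802856074380284
[316.88007471 285.29040211] [315.29271791 266.12580366]
```

View pics/w11.png

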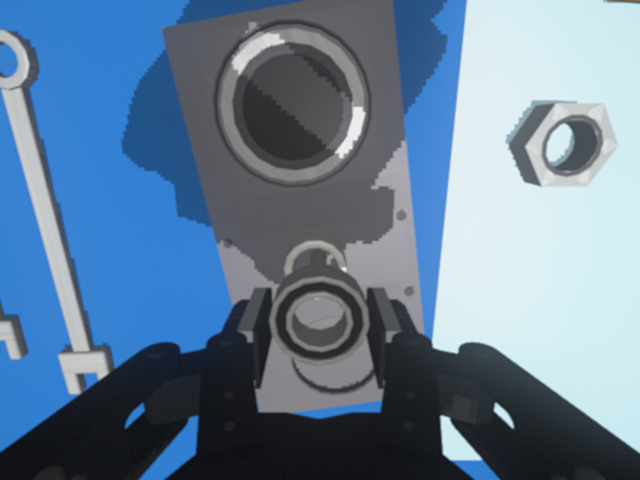

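The bearing is held at (319,318). The spacer stands behind it at (316,262), and a grey shape in its bore, near (328,258), could be the post or its shadow. I'll check it numerically.

```bash
python3 - <<'E'
from h import *
c=np.load('pics/w11.npz'); g=cv2.cvtColor(c['image'],cv2.COLOR_RGB2GRAY)
for r in range(238,276,3): print(r,*['%3d'%x for x in g[r,282:352:3]])
for z in (.066,.056,.046,.036,.02): print(z,proj(c,[.528,-.283,z]).round())
E
```

```text
238  88  88  90  91  86  87  88  90  93  93  94  91  93  92  91  90  93  90  90  93  92  93  93  94
241  92  91  89  91  88  89  91  97 137 154 157 160 161 157 118  96  91  92  89  89  91  92  92  91
244  88  91  89  86  88  96 131 164 171 168 165 166 166 170 174 169 143 105  88  89  90 102 153 152
247  90  88  88  86 118 156 163 159 150 142 140 137 135 145 153 159 167 161 107  88  89 107 161 161
250  89  90  86 108 158 157 152 136 105  89  85  77  74  77 103 129 147 158 156 107  97 148 160 161
253  89  88  98 152 158 147 105  89  89  90  74  74  76  77  75  88 121 147 156 155 105 149 160 160
256  89  90 143 156 151 111  90  89  90  88  73  76  78  78  73 130 156 137 152 160 142 133 160 161
259  88  99 153 151 117  89  89  90  91  88  76  77  76  75  74 141 131  96 129 153 153 119 159 159
262  89 118 152 148  91  90  87  89  92  85  76  75  79  76  74 141 126  90  99 143 149 125 157 158
265  88 133 152 143  85  87  90  85  84  80  74  74  76  74  76  87  90  89  82 138 151 141 153 158
268  90 145 156 134  81  85  80  76  76  78  78  78  79  79  77  77  76  77  78 109 220 221 151 156
271  89 143 156 134  77  76  78  76  78  77  77  76  77  78  79  80  76  76  77  74  97 186 153 155
274  89 124 112  76  76  76  76  77  77  77  78  76  78  78  75  76  79  79  78  77  75  76 110 152
0.066 [317. 285.]
0.056 [317. 277.]
0.046 [317. 270.]
0.036 [317. 264.]
0.02 [317. 255.]
```

The post is the dark band over columns 312–325, centre 318, in line with the gripper. Lowering.

drive_tool(steps=[1, -0.5, -12, 0, 0, 0, 32, 1, -0.5, -24, 0, 0, 0, 32, 1, -0.5, -36, 0, 0, 0, 32, 1, -0.5, -44, 0, 0, 0, 32, 1, -0.5, -46, 0, 0, 0, 32])

```text
clock: 23.08
position: [0.5272, -0.284, 0.0668]
tcp_rot: [0.0, -3.141, -0.001]
ft_force: [-0.6, 0.1, -0.4]
finger_gap: 0.47
```

drive_tool(steps=[0, 0, -1, 0, 0, 0, 32, 0, 0, -1.5, 0, 0, 0, 32, 0, 0, -1.5, 0, 0, 0, 32])

```text
clock: 23.45
position: [0.5275, -0.2842, 0.0663]
tcp_rot: [-0.0, 3.141, -0.0]
ft_force: [0.3, 0.9, -1.8]
finger_gap: 0.463
```

drive_tool(steps=[0, 0, -0.7, 0, 0, 0, 32, 0, 0, -1.5, 0, 0, 0, 32, 0, 0, -1.5, 0, 0, 0, 32])

```text
clock: 23.82
position: [0.5274, -0.2841, 0.0645]
tcp_rot: [0.0, -3.141, -0.0]
ft_force: [-0.6, -0.7, -0.2]
finger_gap: 0.466
```

drive_tool(steps=[0, 0, -0.5, 0, 0, 0, 32, 0, 0, -1, 0, 0, 0, 32, 0, 0, -1, 0, 0, 0, 32])

```text
clock: 24.2
position: [0.5275, -0.2842, 0.0642]
tcp_rot: [-0.0, 3.141, -0.0]
ft_force: [-2.2, 1.9, 5.2]
finger_gap: 0.466
```

Seated. Release and go to the shaft.

drive_tool(steps=[0, 0, 0.5, 0, 0, 0, 52, 0, 0, 0.5, 0, 0, 0, 52, 0, 0, 20, 0, 0, 0, 52, 0, 0, 60, 0, 0, 0, 52, 0, 0, 105, 0, 0, 0, 52])

```text
clock: 24.82
position: [0.5272, -0.284, 0.1692]
tcp_rot: [0.0, -3.141, -0.001]
ft_force: [-1.0, -1.4, -0.1]
finger_gap: 0.611
```

drive_tool(steps=[15, 55, 0, 0, 0, 0, 52, 30, 110, 0, 0, 0, 0, 52, 45, 165, 0, 0, 0, 0, 52, 60, 220, 0, 0, 0, 0, 52, 76, 270, 0, 0, 0, 0, 52])

```text
clock: 25.45
position: [0.6037, -0.0122, 0.1685]
tcp_rot: [-0.001, 3.142, -0.0]
ft_force: [0.1, 0.4, -0.7]
finger_gap: 0.608
```

drive_tool(steps=[0, 0, 0, 0, 0, 0, 52, 0, 0, 0, 0, 0, 0, 52])

```text
clock: 25.7
position: [0.6033, -0.0145, 0.1683]
tcp_rot: [0.0, -3.141, 0.0]
ft_force: [0.2, 0.1, 0.8]
finger_gap: 0.606
```

```bash
python3 - <<'E'
from h import *
c=shot('wrist','w12.png'); s=robot.state(); print(s['position'],s['clock'],s['ft_force'],s['finger_gap'])
p=proj(c,[.603,-.0138,.068]); f=proj(c,[.603,-.0138,.008]); print(p,f)
g=cv2.cvtColor(c['image'],cv2.COLOR_RGB2GRAY); u,v=p.round().astype(int)
for r in range(190,v+24,5): print(r,*['%3d'%x for x in g[r,u-40:u+41:4]])
E
```

```text
[ 0.6032737  -0.01505095  0.16840793] 25.75 [-0.34941575  0.06866782 -0.84637056] 0.614817713532419
[319.95210579 247.56369866] [319.80855189 223.96188651]
190 117 117 117 118 118 118 118 119 121 120 121 121 121 121 123 122 124 124 122 125 147
195 118 118 117 119 119 120 120 120 118 115 113 115 123 123 123 122 129 123 124 127 179
200 118 119 118 119 118 119 103  87 107 110 108 109 107  90 167 185 189 187 189 188 189
205 118 117 118 118 118  94 107 110 109 108 108 111 110 111 149 137 189 187 189 187 189
210 119 123 170 163 102 106 104 106 108  97  89  96 187 186 179 188 168 187 190 188 188
215 184 183 184 176 174 113 104  94  71  71  73  73  69 157 189 188 183 186 188 187 189
220 186 182 186 169 170 111 117  69  72  71  74  74  74  71 183 188 189 185 188 189 189
225 185 184 185 173 173 164 103  69  78 102 108 100  77  72 170 187 188 179 189 189 188
230 184 185 184 178 170 172 118 102 107 100  87 103 112 170 143 188 187 186 188 189 188
235 185 186 185 187 170 171 106 106  75  76  77  76  78 186 153 186 181 188 189 189 188
240 186 183 186 185 183 167 139  93  96 105 109 108 101 152 181 175 187 188 187 188 188
245 185 186 183 185 186 186 158 123 108 106 105 108 110 153 174 188 188 187 188 188 188
250 184 185 184 186 185 186 182 127 105 104 104 103 136 161 184 188 188 187 189 188 189
255 185 185 184 187 185 185 186 184 171 172 174 175 169 185 189 187 187 189 189 187 189
260 185 186 186 185 186 185 188 187 187 182 178 182 188 186 189 188 188 188 189 189 188
265 186 184 186 186 185 186 184 185 185 185 187 187 187 186 187 188 187 189 188 188 188
270 185 185 184 185 186 185 188 185 186 185 186 184 187 187 187 188 188 187 187 188 187
```

The journal top is at about (319,246), as predicted. I'll descend to grip the stem.

drive_tool(steps=[0, 0, -40, 0, 0, 0, 52, 0, 0, -80, 0, 0, 0, 52, 0, 0, -115, 0, 0, 0, 50, 0, 0, -131, 0, 0, 0, 46, 0, 0, -131, 0, 0, 0, 44])

```text
clock: 26.38
position: [0.6032, -0.0148, 0.0373]
tcp_rot: [-0.001, -3.141, -0.0]
ft_force: [0.5, 0.3, 0.6]
finger_gap: 0.515
```

drive_tool(steps=[0, 0, 0, 0, 0, 0, 32, 0, 0, 0, 0, 0, 0, 20, 0, 0, 0, 0, 0, 0, 17, 0, 0, 0, 0, 0, 0, 17, 0, 0, 0, 0, 0, 0, 17], squeeze=60)

```text
clock: 27.0
position: [0.6043, -0.0145, 0.0392]
tcp_rot: [-0.0, 3.139, -0.001]
ft_force: [-0.6, -1.7, 6.7]
finger_gap: 0.267
```

drive_tool(steps=[0, 0, 10, 0, 0, 0, 17, 0, 0, 50, 0, 0, 0, 17, 0, 0, 80, 0, 0, 0, 17, -1, -55, 80, 0, 0, 0, 17, -2, -110, 80, 0, 0, 0, 17])

```text
clock: 27.62
position: [0.6014, -0.125, 0.1186]
tcp_rot: [-0.003, 3.141, -0.001]
ft_force: [1.3, 0.3, -2.0]
finger_gap: 0.262
```

drive_tool(steps=[-1, -55, 0, 0, 0, 0, 17, -2, -110, 0, 0, 0, 0, 17, -3, -145, 0, 0, 0, 0, 17, -3, -145, 0, 0, 0, 0, 17, -3, -145, 0, 0, 0, 0, 17])

```text
clock: 28.25
position: [0.5984, -0.2683, 0.1177]
tcp_rot: [0.001, -3.141, -0.001]
ft_force: [-0.3, 0.0, -2.4]
finger_gap: 0.264
```

```bash
python3 - <<'E'
from h import *
c=shot('wrist','w13.png'); s=robot.state(); print(s['position'],s['clock'],s['ft_force'],s['finger_gap'])
print(proj(c,[.5993,-.2695,.02]),proj(c,[.528,-.283,.066]))
E
```

```text
[ 0.59854216 -0.26796301  0.11769733] 28.3 [ 0.25897648  1.25508698 -3.11702637] 0.2676741143465295
[316.85897993 250.75011423] [286.50189274 134.74226435]
```

View pics/w13.png

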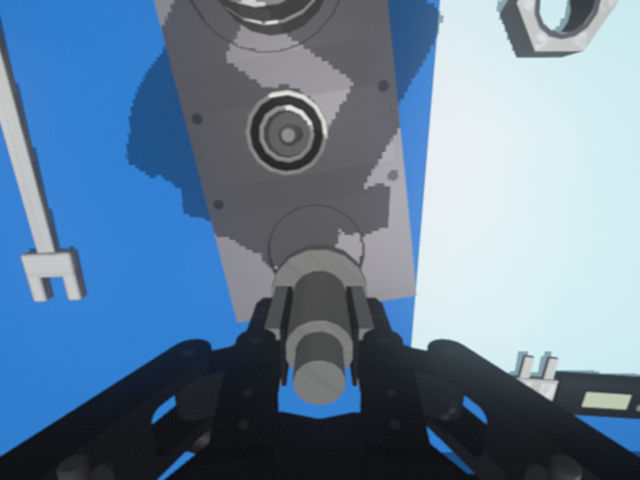

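The small bearing sits on the spacer with the post at (287,134). The recess spans columns 268–364, so its centre is about (316,251), as predicted. The shaft is upright and can go down.

drive_tool(steps=[0.5, -1.5, -15, 0, 0, 0, 17, 0.5, -1.5, -30, 0, 0, 0, 17, 0.5, -1.5, -45, 0, 0, 0, 17, 0.5, -1.5, -54, 0, 0, 0, 17, 0.5, -1.5, -60, 0, 0, 0, 17])

```text
clock: 28.92
position: [0.5989, -0.2706, 0.0568]
tcp_rot: [0.0, -3.141, -0.0]
ft_force: [0.1, 0.7, -2.1]
finger_gap: 0.27
```

drive_tool(steps=[0, 0, -1.5, 0, 0, 0, 17, 0, 0, -2.5, 0, 0, 0, 17, 0, 0, -2.5, 0, 0, 0, 17])

```text
clock: 29.3
position: [0.5991, -0.2707, 0.0554]
tcp_rot: [-0.0, 3.141, -0.0]
ft_force: [-0.2, -0.4, -2.6]
finger_gap: 0.262
```

drive_tool(steps=[0, 0, -1, 0, 0, 0, 17, 0, 0, -2, 0, 0, 0, 17, 0, 0, -2, 0, 0, 0, 17])

```text
clock: 29.68
position: [0.599, -0.2707, 0.0533]
tcp_rot: [-0.0, 3.141, -0.0]
ft_force: [-1.5, 0.1, 0.6]
finger_gap: 0.263
```

drive_tool(steps=[0, 0, -0.5, 0, 0, 0, 17, 0, 0, -1, 0, 0, 0, 17, 0, 0, -1, 0, 0, 0, 17])

```text
clock: 30.05
position: [0.599, -0.2707, 0.0533]
tcp_rot: [-0.0, 3.141, -0.001]
ft_force: [-4.4, 2.6, 10.5]
finger_gap: 0.259
```

Seated on the recess floor (0.0533 against 0.0532 expected). Release, rise straight up and clear away.

drive_tool(steps=[0, 0, 1, 0, 0, 0, 40, 0, 0, 1, 0, 0, 0, 45, 0, 0, 20, 0, 0, 0, 45, 0, 0, 70, 0, 0, 0, 45, 0, 0, 130, 0, 0, 0, 45])

```text
clock: 30.68
position: [0.5986, -0.2705, 0.1842]
tcp_rot: [0.0, -3.141, -0.001]
ft_force: [-0.0, 0.7, 0.3]
finger_gap: 0.526
```

drive_tool(steps=[-20, 55, 20, 0, 0, 0, 45, -40, 110, 20, 0, 0, 0, 45, -60, 165, 20, 0, 0, 0, 45, -80, 220, 20, 0, 0, 0, 45, -100, 260, 20, 0, 0, 0, 45])

```text
clock: 31.3
position: [0.4982, -0.0087, 0.2034]
tcp_rot: [-0.002, 3.14, -0.001]
ft_force: [0.3, 0.0, -0.2]
finger_gap: 0.525
```

drive_tool(steps=[-50, 0, 20, 0, 0, 0, 45, -100, 0, 40, 0, 0, 0, 45, -100, 0, 40, 0, 0, 0, 45])

```text
clock: 31.68
position: [0.3977, -0.0104, 0.2447]
tcp_rot: [0.0, 3.137, -0.003]
ft_force: [1.0, -0.4, -0.3]
finger_gap: 0.529
```

```bash
python3 - <<'E'
from h import *
a=shot('scene','s9.png'); b=shot('top','t9.png'); s=robot.state(); print(s['position'],s['clock'],s['ft_force'])
A=a['image'][120:390,220:600]; B=b['image']
l=cv2.resize(B[225:375,120:215],(380,600)); r=cv2.resize(B[215:365,405:505],(400,600))
top=cv2.resize(A,(800,568))
# scene crops of both carriers + top crops
f=lambda im,y0,y1,x0,x1,w,h: cv2.resize(im[y0:y1,x0:x1],(w,h),interpolation=cv2.INTER_CUBIC)
S=a['image']
m=np.vstack([np.hstack([f(S,275,400,400,585,444,300),f(S,125,205,235,360,356,300)]),np.hstack([f(B,225,375,110,260,400,300),f(B,215,365,395,545,400,300)])])
cv2.imwrite('pics/fin.png',m[:,:,::-1])
E
```

```text
[ 0.39935349 -0.01079021  0.24306457] 31.775 [ 1.35013041 -0.4702503   0.38235259]
```

View pics/fin.png

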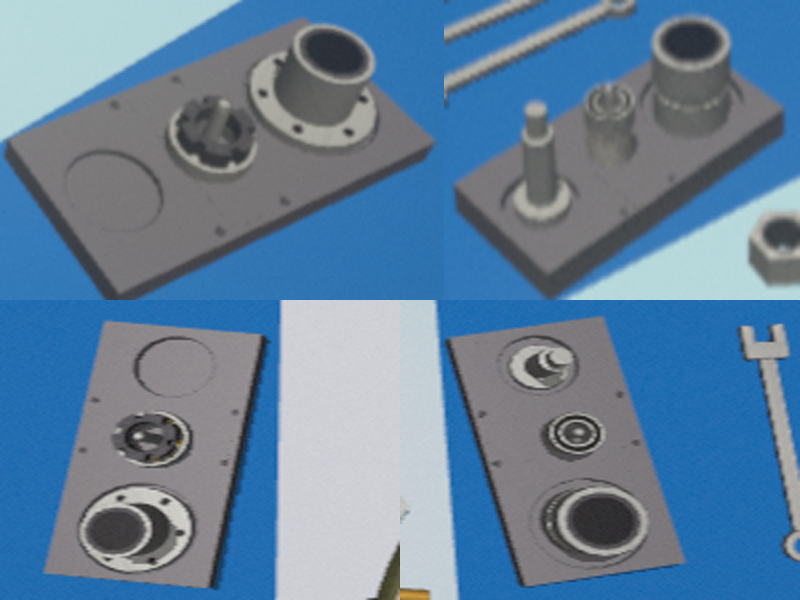

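The crops show the locknut flat on the large bearing round the flanged carrier's post (scene crop, 213,130). On the plain carrier the small bearing is on the spacer (610,105) and the shaft stands upright inside the recess (540,195). Both housings are in their seats and the hex nut hasn't moved. I'm handing in.

```bash
python3 -c "
from workcell import robot
print(robot.job_done())"
```

```text
the job is handed in; nothing more can be done
None
```

Both bearing kits are made up and the job is handed in, at about 32 s on the robot's clock.

- **Flanged carrier:** the large bearing is on the post with the locknut on top of it.
- **Plain carrier:** the spacer is on the post with the small bearing on top, and the shaft stands upright in the empty recess.
- **Letting down:** I lowered each part until it met its seat at 5–11 N before opening the jaws. The final heights were within 0.1 mm of those expected from the grasp height plus the stated seat height.
- **Last checks:** the final scene and top pictures show both stacks lying flat on their posts and the shaft inside the recess. The housings are still in their seats, the hex nut is where it lay, and the gripper is clear of everything.
- **Disagreements:** some two-view heights differed from the text by about 5–14 mm. The worst was the small bearing, at 0 mm against 14 mm, from the top and wrist views. For each grasp I went by close wrist-camera looks, the stated part heights and contact instead. The spacer was about 5 mm from its first estimate, which I corrected before gripping it.
- **Not checked:** I didn't measure how well each stack is centred beyond these pictures.

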